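# Park the guide roller at the top of its gutter

### The job

Nudge the black guide roller with your fingertips up the sloped metal gutter, over the crest and into the dip against the end stop, so that it cannot roll back. Then push the flat dark steel keeper arm round until it lies square across the gutter behind the roller. Only push: do not grip or lift the roller, let go of everything at the end, and do not disturb the things standing nearby.

Things in the scene. Friction and masses are not known exactly. Their poses are not given: they have to be found in the camera images.
- gutter: Aluminium gutter on a 92 x 285 mm base plate, fixed to the bench. Origin on the bench top, mid-width. y runs along it to the end stop (robot's left), x across it (away from robot), z up. Side walls 12 mm above the floor, inner faces x = -32, +32 mm, outer -36, +36. A lip 14 mm high, 6 thick closes the low end at y = -120 mm. All x, y, z quoted in these descriptions are in this frame.
- roller: Black nylon guide roller, steel inserts in its ends: plain cylinder, diameter 56 mm, length 60 mm, about 0.25 kg, slippery. It lies across the gutter, its x axis along its length; origin at its centre (y, z turn as it rolls). Starts against the low lip, centre at y = -98, z = 53 mm. It rolls freely: released before the crest it rolls back down.
- crest (a point): Crest of the gutter's floor, mid-width: x = 0, y = 60, z = 40.5 mm. The floor rises evenly to it, 1 in 10, from z = 22 mm at y = -125 mm; past it the floor dips 1 in 5 to the end stop, an upright plate with its inner face at y = 111.5 mm and its top at z = 80 mm.
- seat (a point): Where the roller's centre lies when it is parked in the dip, touching the stop: x = 0, y = 83.5, z = 64.5 mm. There it stays by itself.
- keeper (a joint): Angle of the keeper, a flat dark steel arm swinging level about keeper_pivot. 0: alongside the gutter, pointing to its low end (-y). Grows anticlockwise seen from above; 1.57 rad is a hard stop: square across the gutter, pointing to +x, 5 mm clear of the parked roller. Starts at -0.3 to 0.05. Light friction (about 1 N at the tip) holds it wherever it is left.
- keeper_pivot (a point): Upright pivot axis of the keeper arm, at the arm's mid-height: x = -46, y = 46, z = 66 mm, just outside the wall on the robot's side. Post 13 mm thick, hub 15 mm.
- keeper_tip (a point): Free end of the keeper arm, 80 mm from the pivot axis, at the arm's mid-height. The arm is 8 mm thick and 14 mm tall (z = 59 to 73 mm), so it passes over the side walls.
- pot: White screw-top pot, 52 mm wide and 52 mm high, standing loose on the bench beyond the stop end; leave it alone. Origin under its centre.
- tape: Flat-lying roll of brown tape, 90 mm wide and 25 mm high, loose on the bench on the low end's side; leave it alone. Origin under its centre.
- keys: Folding hex key set, 30 x 90 x 21 mm, blue, loose on the bench on the low end's side; leave it alone. Origin under its centre.
Mind the look-alikes: they are no part of the job. Of the things shaped like the roller, the black one is meant.

How it is judged:
On the way, in this order (a step that is already met when the one before it is completed fails the run):
1. the roller lies in the dip against the end stop, the keeper arm still open (y of roller in the frame of gutter between 0.077 and 0.09 m and z of roller in the frame of gutter between 0.058 and 0.071 m and x of roller in the frame of gutter between -0.008 and 0.008 m and value of joint keeper below 0.7 rad), for 0.2 s.
2. the keeper arm lies across the gutter behind the roller (value of joint keeper above 1.35 rad), for 0.2 s.
At the end, for the whole second after the job is handed in: The roller rests in the dip against the end stop: its centre 77 to 90 mm along the gutter's y axis, within 8 mm of the middle of the gutter's width and 58 to 71 mm above the bench. The keeper arm is swung to at least 1.35 rad (1.57 is square across), and both are at rest (y of roller in the frame of gutter between 0.077 and 0.09 m and z of roller in the frame of gutter between 0.058 and 0.071 m and x of roller in the frame of gutter between -0.008 and 0.008 m and value of joint keeper above 1.35 rad and linear speed of roller below 0.02 m/s and velocity of joint keeper between -0.05 and 0.05 rad/s); the robot touches nothing.
It fails at once if the roller is lifted clear of the gutter (z of roller in the frame of gutter above 0.083 m or (y of roller in the frame of gutter below -0.02 m and z of roller in the frame of gutter above 0.0735 m)).
It fails at once if the roller falls out of the gutter (z of roller in the frame of gutter below 0.04 m).
It fails at once if the white pot beside the gutter gets knocked away (distance of pot from where it was at the start of the episode above 0.02 m).
It fails at once if the tape roll beside the gutter gets knocked away (distance of tape from where it was at the start of the episode above 0.02 m).
It fails at once if the folding hex key set beside the gutter gets knocked away (distance of keys from where it was at the start of the episode above 0.02 m).
It also fails if it takes over 56 s, if anything falls off the work surface, if the arm or the gripper's body presses on something with over 40 N, if the wrist force passes 120 N, or if a joint passes its speed limit or range.

### The arm

A 7-joint arm with a two-finger parallel gripper is mounted at the origin on a cart in front of the work surface, level with it; the furniture and walls round the work are solid. World frame = base frame: x ahead of the robot, y to its left, z up, the work surface at z = 0. Lengths are in m, angles in rad, forces in N, time in s.
With the tool pointing down it reaches from about 0.4 to 0.9 m from the base axis. Payload 5.6 kg.
Tool frame: the origin (TCP) lies midway between the tips of the shut fingers; the grasp point (between the pads) lies 19 mm behind it; y points along the fingers, z is the direction in which the jaws open and shut, and the axes are right-handed (so a half turn about y gives the same grasp; the last joint's range is limited). The gripper opens to 92 mm and grips with 3 to 60 N. Pads are 20 mm wide; open, the fingers measure 128 mm over their backs; the gripper's body (75 mm by 189 mm) begins 69 mm behind the grasp point.
Start: joints at [-1.163, 0.468, -0.012, 1.603, 0.006, 1.071, -0.056], TCP at [0.283, 0.585, 0.215] pointing down, gripper open.
Joint ranges: [-2.53, 2.53], [-0.31, 2.02], [-1.57, 1.55], [0.28, 2.44], [-1.29, 4.43], [0.15, 1.84], [-2.92, 2.92]. Speed limits (rad/s): [2.57, 2.57, 3.14, 3.14, 3.14, 3.14, 3.14].

### API

Orientations are given as a 3x3 rotation matrix whose columns are the frame's x, y, z axes.
In Python, from station import env, effector, solver, viewer, workorder, search_frame, tip_of gives the robot as it stands. Calls block until the motion is done:
- env.reach(position, orientation): joint-space move of the TCP to a pose.
- env.movel(position, frame=None, rate=0.15): straight line of the TCP; frame=None keeps the orientation; rate is the mean speed in m/s.
- env.goto_joints(angles): joint-space move.
- effector.release() and effector.grasp(squeeze=None): open the fingers fully, or close them until they stop; squeeze is the grip in N (None keeps the last).
- env.pause(seconds).
- solver.inverse_kinematics(position, orientation): joint angles nearest the present ones, or None.
- env.sense(): the state.
- viewer.read_camera(name): name is "side" or "top"; returns (picture, depth): 400x640x3 uint8, red, green, blue; 400x640 float32, m along the optical axis (not along the pixel's ray), 0 where there is no reading.
- viewer.camera_info(name): a dict with "intrinsics" (3x3 intrinsics, pixels), "eye" and "rotation" of the camera in the world. Camera axes: x right, y up, looking along -z (the intrinsics and any distortion apply to the point x, -y, -z); pixel columns grow to the right and rows downward; lengths in m; the calibration is good to about 2 mm. A picture is of the moment at which its call begins. camera_info takes no time and is no camera call.
A pose or a line that the arm cannot do raises env.PlanningError and nothing moves.
- workorder.finish_job(): hands the job in, once; it reports no verdict.
Trained networks look in the newest picture that a camera, given by its name, has taken for a name from the list of things; names that differ only in an ending like _2 or _b are one class to them, and where a whole thing is asked for, a point or a joint stands for the part that bears it (a point fixed in the world has none). Each returns a list of dicts, best first, with "score" (0 to 1); they miss things now and then, are a little off and sometimes report something else, mostly with a low value. They report only what shows in the picture. A call takes as long as a camera call. They do not tell look-alikes from the thing itself.
- search_frame(camera, name): "at" ([x, y, z] in m, in world coordinates, good to about 4 mm: the middle of the surface that is visible of it).
- tip_of(camera, name): "at" ([x, y, z] in m, in world coordinates, good to about 4 mm: a listed point, or the origin of a listed thing).
The state is a dict: "t": time; "joint_positions": joint angles; "joint_velocities": joint speeds; "tau": joint torques, N m; "ee_pos": TCP position; "tcp_rot": TCP orientation; "wrist_force": force on the tool from outside, world axes, zero at the start; "moment": the same for the moment, N m; "gripper_width": finger opening in m.
Only numpy, scipy, OpenCV 4.12 (cv2) and the standard library are available. Lean on these libraries where they do the work, as an engineer would, in place of code of your own. Each camera call takes 0.05 s, during which the arm holds its last target.

## Working session

There is one attempt and no reset: what is moved stays moved. The work goes in short steps, each a Python script; the robot and the scene stay as the last script left them, time stands still between calls to the robot, and variables do not carry over. Pictures are saved under pics/ and viewed, and the job is handed in when it is done.

```bash
ls; mkdir -p pics; python3 - <<'E'
from station import env, effector, solver, viewer, workorder, search_frame, tip_of
import cv2, numpy as np
for c in ["top","side"]:
    im,d=viewer.read_camera(c); cv2.imwrite(f"pics/{c}0.png",im[:,:,::-1])
    i=viewer.camera_info(c); print(c,i)
    for n in ["gutter","roller","crest","seat","keeper","keeper_pivot","keeper_tip","pot","tape","keys"]:
        for f in (search_frame,tip_of):
            try: print(n,f.__name__,[(np.round(r["at"],3).tolist(),round(r["score"],2)) for r in f(c,n)])
            except Exception as e: print(n,f.__name__,e)
s=env.sense();print(s["t"],s["tcp_rot"],s["ee_pos"])
E
```

```text
pics
top {'intrinsics': array([[487.79568922,   0.        , 317.05696443],
       [  0.        , 487.79568922, 206.0057342 ],
       [  0.        ,   0.        ,   1.        ]]), 'eye': array([ 0.38788277, -0.07873625,  1.4825571 ]), 'rotation': array([[ 0.00918196,  0.99757619, -0.06897423],
       [-0.99982548,  0.01028116,  0.01559835],
       [ 0.01626967,  0.06881897,  0.99749649]])}
gutter call [([0.529, -0.136, 0.036], 0.77)]
gutter call [([0.53, -0.15, 0.0], 0.72)]
roller call [([0.56, -0.37, 0.053], 0.86), ([0.502, -0.244, 0.078], 0.82), ([0.502, 0.067, 0.054], 0.77), ([0.437, 0.185, 0.055], 0.71)]
roller call [([0.506, 0.075, 0.028], 0.86), ([0.508, -0.242, 0.053], 0.76), ([0.565, -0.377, 0.031], 0.66), ([0.441, 0.191, 0.032], 0.6)]
crest call [([0.529, -0.134, 0.03], 0.93)]
crest call [([0.544, -0.088, 0.038], 0.73)]
seat call [([0.532, -0.134, 0.033], 0.91), ([0.557, 0.355, 0.049], 0.63)]
seat call [([0.552, -0.068, 0.069], 0.65)]
keeper call [([0.479, -0.121, 0.075], 0.48)]
keeper call it knows: crest, gutter, keeper_pivot, keeper_tip, keys, pot, roller, seat, tape
keepe
[... 1516 characters left out ...]
.028], 0.74)]
keeper_pivot call [([0.499, -0.092, 0.063], 0.77), ([0.459, -0.16, 0.068], 0.24)]
keeper_tip call [([0.479, -0.123, 0.071], 0.47), ([0.496, -0.265, 0.065], 0.47)]
keeper_tip call [([0.462, -0.162, 0.068], 0.52)]
pot call [([0.557, 0.342, 0.032], 0.44)]
pot call [([0.564, 0.357, 0.002], 0.45)]
tape call [([0.423, -0.507, 0.018], 0.65), ([0.52, -0.14, 0.031], 0.55)]
tape call [([0.427, -0.502, -0.0], 0.89)]
keys call [([0.554, -0.54, 0.021], 0.71)]
keys call [([0.561, -0.532, 0.001], 0.66)]
2.0 [[ 9.00054554e-01  7.47539357e-06  4.35777237e-01]
 [-4.35777237e-01  1.08540949e-05  9.00054554e-01]
 [ 1.99829455e-06 -1.00000000e+00  1.30268839e-05]] [0.28323482 0.58505076 0.21457173]
```

View pics.

View pics/top0.png

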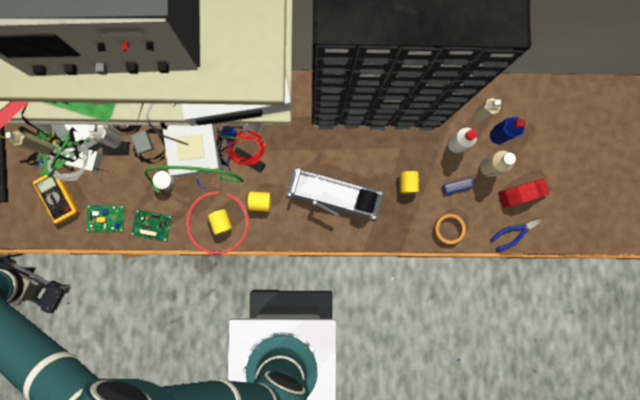

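View pics/side0.png

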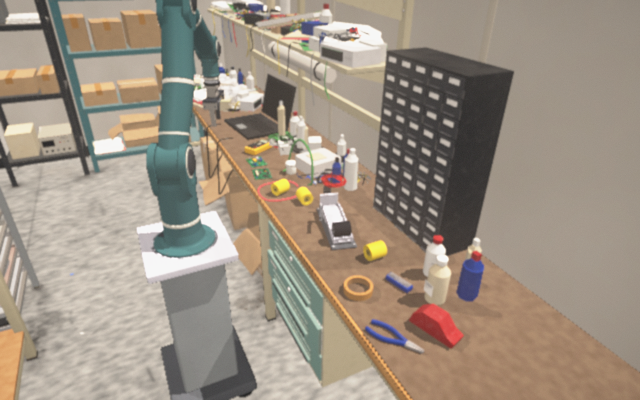

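```bash
python3 - <<'E'
import cv2
a=cv2.imread("pics/top0.png")
cv2.imwrite("pics/top0c.png",cv2.resize(a[120:240,240:420],None,fx=4,fy=4,interpolation=cv2.INTER_CUBIC))
E
```

```text
(no output)
```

View pics/top0c.png

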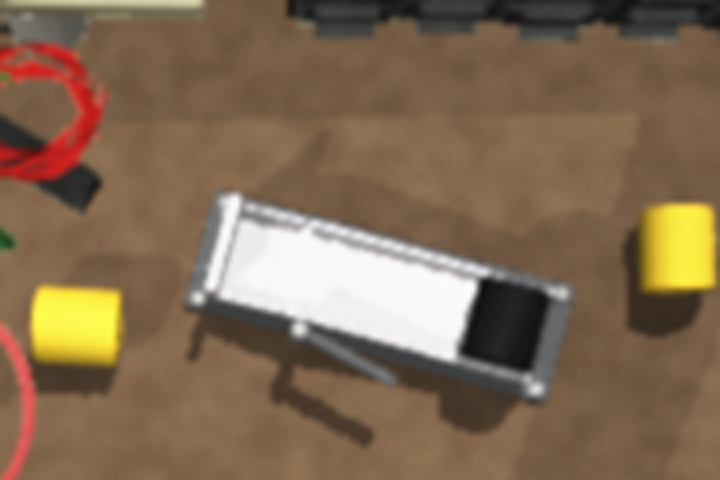

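```bash
cat > h.py <<'E'
from station import env, effector, solver, viewer, workorder, search_frame, tip_of
import cv2, numpy as np
def proj(c,P):
    i=viewer.camera_info(c); q=(np.asarray(P)-i["eye"])@i["rotation"]; q=q*[1,-1,-1]
    u=q@i["intrinsics"].T; return u[:,:2]/u[:,2:]
def cloud(c,d):
    i=viewer.camera_info(c); v,u=np.mgrid[:400,:640]; K=i["intrinsics"]
    p=np.dstack([(u-K[0,2])/K[0,0]*d,-(v-K[1,2])/K[1,1]*d,-d]); return p@i["rotation"].T+i["eye"]
E
python3 - <<'E'
from h import *
m=np.array([[0,0],[0,60],[0,83.5],[-46,46],[0,-98]]*2)/1000.
w=np.array([[.530,-.150],[.544,-.088],[.552,-.068],[.501,-.092],[.508,-.242],[.535,-.149],[.546,-.092],[.552,-.066],[.499,-.092],[.505,-.246]])
A=(m-m.mean(0)).T@(w-w.mean(0)); th=np.arctan2(A[0,1]-A[1,0],A[0,0]+A[1,1])
R=np.array([[np.cos(th),-np.sin(th)],[np.sin(th),np.cos(th)]]); t=w.mean(0)-R@m.mean(0)
print(th,t,np.round((m@R.T+t-w)*1000,1))
for c in ("top","side"):
    im,d=viewer.read_camera(c); p=cloud(c,d)
    q=(p[...,:2]-t)@R
    M=(d>0)&(abs(q[...,0])<.07)&(abs(q[...,1])<.18)&(p[...,2]>.012)&~((q[...,0]<-.05)&(p[...,2]>.04))
    M=M.astype(np.uint8); n,l,s,_=cv2.connectedComponentsWithStats(M); k=1+np.argmax(s[1:,4])
    print(c,cv2.minAreaRect(np.float32(p[l==k][:,:2]*1000)), p[l==k][:,2].max(), s[k])
    ov=cv2.resize(im[:,:,::-1].copy(),None,fx=5,fy=5,interpolation=cv2.INTER_CUBIC)
    def L(P,col):
        P=np.array(P)/1000.; W=np.c_[P[:,:2]@R.T+t,P[:,2]]
        u=(proj(c,W)+.5)*5; cv2.polylines(ov,[np.int32(u)],False,col,1)
    L([[-46,-142.5,0],[46,-142.5,0],[46,142.5,0],[-46,142.5,0],[-46,-142.5,0]],(0,255,0))
    L([[-36,111.5,80],[36,111.5,80]],(0,0,255))
    for x in(-32,32): L([[x,-120,34.5],[x,60,52.5]],(255,0,255))
    L([[-30,-126,53],[-30,-70,53],[30,-70,53],[30,-126,53],[-30,-126,53]],(0,255,255))
    L([[-46,46,59],[-46,46,73]],(255,255,0)); L([[-46,46,73],[-46,46-80,73]],(255,255,0))
    u=proj(c,np.array([[*t,.04]]))[0]*5; a,b=int(u[0]),int(u[1])
    cv2.imwrite(f"pics/{c}ov.png",ov[max(0,b-220):b+220,a-320:a+320])
E
```

```text
-0.25240872786193186 [ 0.5315383  -0.14851772] [[ 1.5  1.5]
 [ 2.5 -2.4]
 [ 0.4  0.3]
 [-2.5 -0.5]
 [-0.9 -1.4]
 [-3.5  0.5]
 [ 0.5  1.6]
 [ 0.4 -1.7]
 [-0.5 -0.5]
 [ 2.1  2.6]]
top ((605.8298950195312, -14.040496826171875), (62.433563232421875, 63.33099365234375), 75.82137298583984) 0.8031840835323785 [ 239   60   53   65 2282]
side ((524.179931640625, -151.79837036132812), (256.6830139160156, 86.68694305419922), 75.1816635131836) 0.08422362054311971 [ 319  193   34   51 1028]
```

View pics/topov.png

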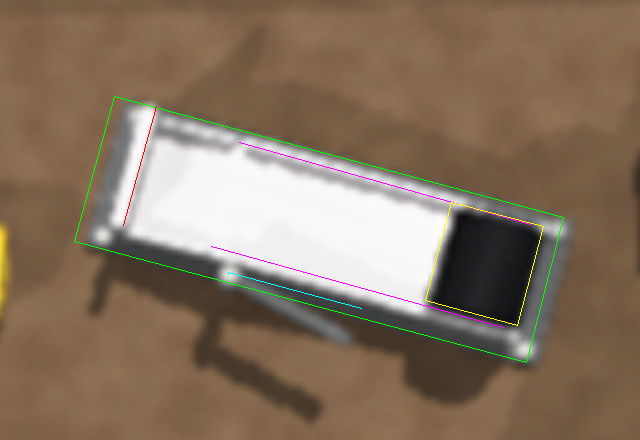

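View pics/sideov.png

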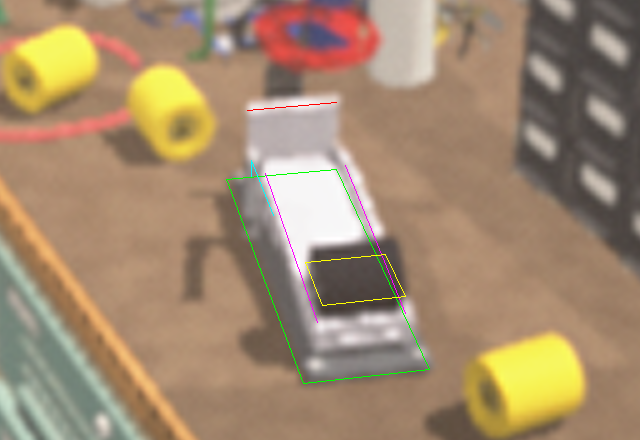

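```bash
cat >> h.py <<'E'
th=-0.2524; t=np.array([.5315,-.1485])
c_,s_=np.cos(th),np.sin(th); R2=np.array([[c_,-s_],[s_,c_]])
def W(x,y,z): return np.r_[R2@(np.array([x,y])/1000)+t, z/1000]
def rot(a):
    zt=np.array([np.cos(a),np.sin(a),0]); yt=np.array([0,0,-1.]); return np.c_[np.cross(yt,zt),yt,zt]
T=rot(th)
def L(p):  # world->gutter mm
    p=np.asarray(p); return np.r_[R2.T@(p[:2]-t),p[2]]*1000
def st(m=""):
    s=env.sense(); print(m,round(s["t"],2),np.round(L(s["ee_pos"]),1),np.round(s["wrist_force"],1),round(s["gripper_width"],3))
def shot(name,k=4):
    for c in ("top","side"):
        im,d=viewer.read_camera(c); u=proj(c,np.array([[*t,.04]]))[0]; a,b=int(u[0]),int(u[1])
        cv2.imwrite(f"pics/{c}_{name}.png",cv2.resize(im[max(0,b-70):b+70,a-90:a+90,::-1],None,fx=k,fy=k,interpolation=cv2.INTER_CUBIC))
E
python3 - <<'E'
from h import *
effector.grasp(5); st()
q1=solver.inverse_kinematics(np.array([.45,.2,.25]),T); print(q1)
env.reach(np.array([.45,.2,.25]),T); st()
env.reach(W(0,-150,150),T); st(); print(env.sense()["joint_positions"])
env.movel(W(0,-150,47),rate=.12); st()
shot("a")
E
```

```text
3.44 [-423.6  648.3  214.6] [-0.3 -0.6 -0.6] 0.0
[-0.85843501  0.15656587  0.41690885  1.96300109 -0.07343472  1.03642864
 -0.66101399]
 4.99 [-166.5  318.4  249.9] [-0.4 -0.2  0.2] 0.0
 6.83 [   0.5 -148.6  149.9] [-1.   0.1  0.5] 0.001
[-0.23397016  0.57621136  0.96367229  1.89267949 -0.5713154   0.97678893
  0.74015704]
 7.83 [   0.5 -150.3   47.6] [-0.6  0.4  0. ] 0.0
```

View pics/top_a.png

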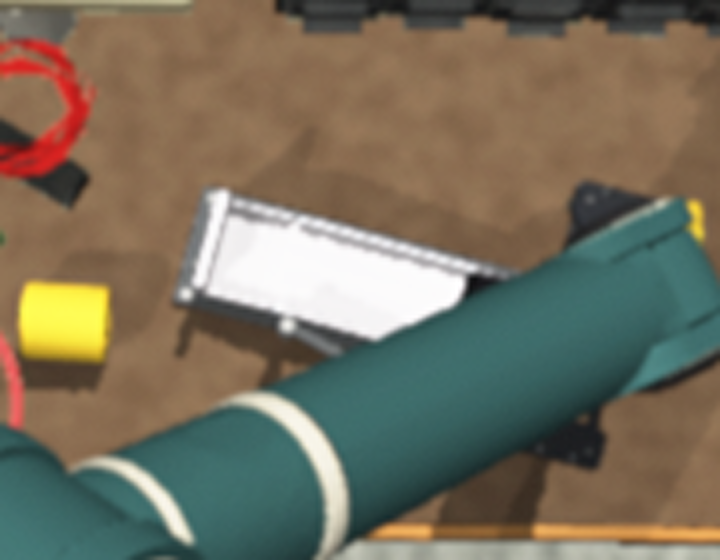

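View pics/side_a.png

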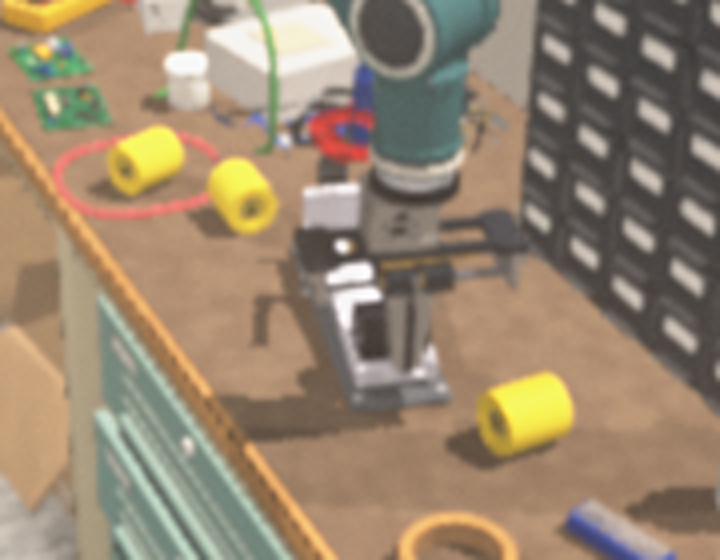

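```bash
python3 - <<'E'
from h import *
u=proj("side",np.array([[*t,.04]]))[0]; o=np.array([int(u[0])-90,int(u[1])-70])
for P in [(0,-150,47),(0,-160,80),(-18,-160,60),(18,-160,60),(-30,-98,53),(30,-98,53),(-30,-126,53),(30,-126,53)]: print(P,(proj("side",W(*P)[None])[0]-o+.5)*4)
E
```

```text
(0, -150, 47) [403.6716876  367.62999153]
(0, -160, 80) [408.21504648 342.29798162]
(-18, -160, 60) [386.83877705 363.86080923]
(18, -160, 60) [427.47964138 359.5334467 ]
(-30, -98, 53) [356.64428236 332.60666718]
(30, -98, 53) [422.00798755 325.89678182]
(-30, -126, 53) [363.86062835 350.07694694]
(30, -126, 53) [430.20600179 343.1321592 ]
```

```bash
python3 - <<'E'
from h import *
env.movel(W(-0.5,-138,45),rate=.06); st()
env.movel(W(-0.5,15,59),rate=.05); st()
shot("b")
env.movel(W(-0.5,34,61),rate=.025); st(); env.pause(.4)
shot("c")
for c in ("top","side"): print([(np.round(L(r["at"]),1),round(r["score"],2)) for r in tip_of(c,"roller")])
E
```

```text
8.28 [  -0.4 -137.1   45. ] [-0.3 -0.8  0.2] 0.0
 11.51 [-0.5 14.9 59. ] [ 0.2  0.1 -0. ] 0.0
 12.53 [-0.5 33.9 61. ] [ 0.  -0.3 -0.3] 0.0
[(array([-64.2, -31.2,  65.7]), 0.73), (array([  88.5, -215.1,   29.7]), 0.69), (array([-170.7,  304.4,   30.7]), 0.66), (array([-78.9, 210.2,  30. ]), 0.47)]
[(array([  87.2, -210.5,   31.5]), 0.91), (array([-78.7, 208.2,  27.8]), 0.71), (array([ 0.8, 81.6, 66.6]), 0.46), (array([-171.8,  303.1,   30.8]), 0.45)]
```

View pics/side_b.png

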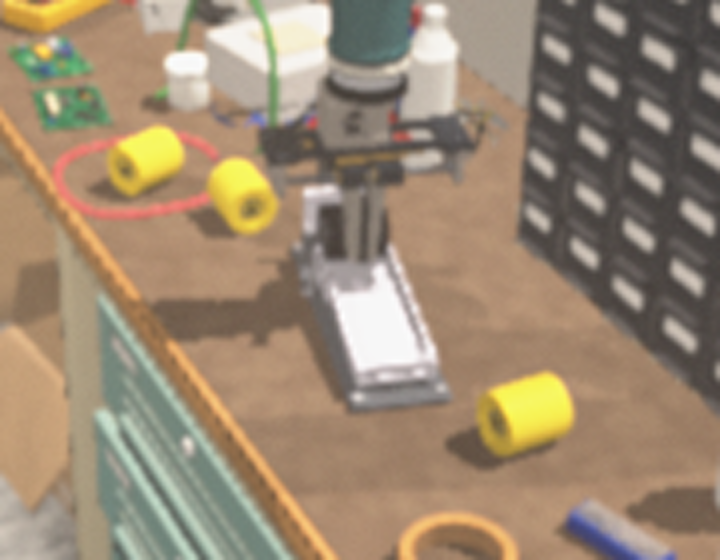

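View pics/side_c.png

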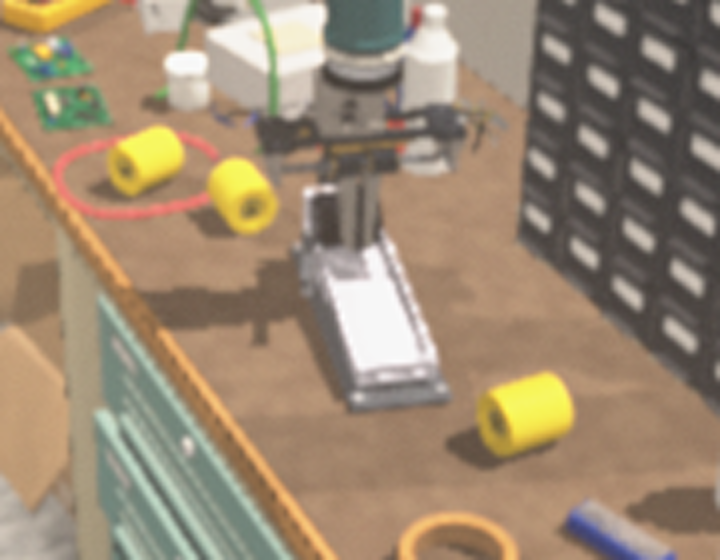

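View pics/top_c.png

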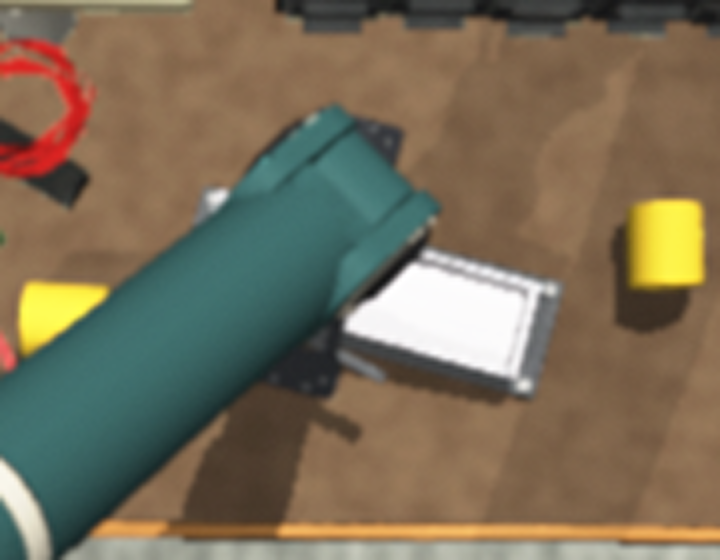

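```bash
python3 - <<'E'
from h import *
env.movel(W(-0.5,0,62),rate=.08)
env.movel(W(-0.5,-5,120),rate=.12); st()
env.movel(W(-105,-5,120),rate=.12); st()
shot("d")
for c in ("top","side"):
  for n in ("roller","keeper_tip","keeper_pivot"): print(c,n,[(np.round(L(r["at"]),1),round(r["score"],2)) for r in tip_of(c,n)])
E
```

```text
14.33 [ -0.7  -4.4 119.8] [-0.6  1.1 -0.5] 0.001
 15.35 [-104.2   -4.9  120.2] [-0.6  0.8  0.3] 0.0
top roller [(array([  91.5, -210.7,   30.5]), 0.98), (array([-2.4, 81.9, 66.2]), 0.74), (array([-78.7, 208. ,  29.9]), 0.69), (array([-97.9, 501. ,  -1.1]), 0.69), (array([-170. ,  304. ,   30.4]), 0.58), (array([ 118.3, -358.2,   -0.4]), 0.36), (array([ 2. , -1. ,  4.7]), 0.3)]
top keeper_tip []
top keeper_pivot [(array([-45.4,  47.2,  63.4]), 0.71)]
side roller [(array([  89.3, -210.9,   30.1]), 0.85), (array([ 1.2, 83.2, 64.3]), 0.59), (array([-167.8,  304.1,   26.4]), 0.54), (array([-79.6, 206.8,  24.9]), 0.47)]
side keeper_tip [(array([-64.9, -27.7,  68.1]), 0.4)]
side keeper_pivot [(array([-46.3,  45.4,  62.9]), 0.74), (array([-3.6, 83.1, 64.8]), 0.32)]
```

View pics/side_d.png

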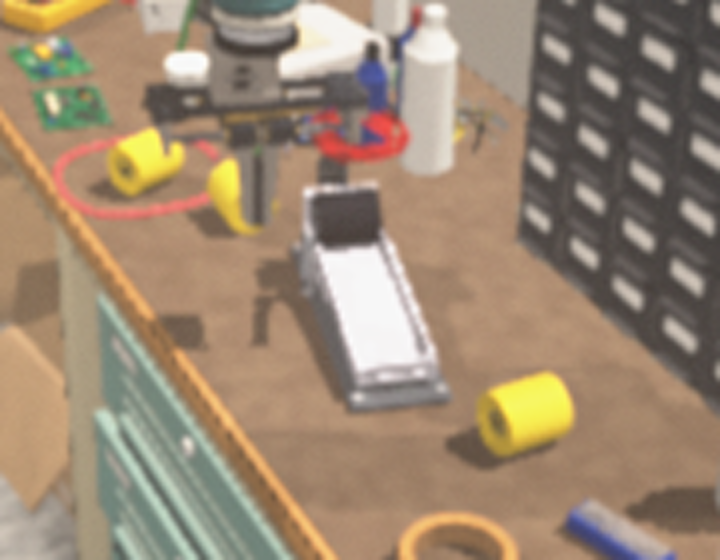

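View pics/top_d.png

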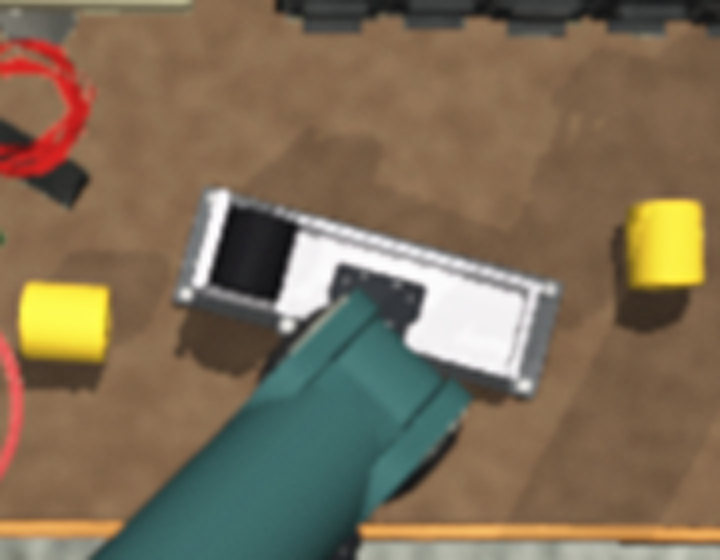

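```bash
python3 - <<'E'
from h import *
env.movel(W(-105,-5,61),rate=.12); st()
def pos(a,r=50):
    off=4+18*abs(np.cos(a))+10*abs(np.sin(a)); u=np.array([np.sin(a),-np.cos(a)]); n=np.array([np.cos(a),np.sin(a)])
    return np.array([-46,46])+r*u-off*n
for a in [-.15,.1,.35,.6,.85,1.1,1.3,1.42,1.5,1.54]:
    p=pos(a)
    try: env.movel(W(p[0],p[1],61),rate=.07 if a<1.3 else .03)
    except env.PlanningError as e: print(a,e); break
    st(a)
    f=np.linalg.norm(env.sense()["wrist_force"])
    if f>12: print("force",f); break
shot("e")
for c in ("top","side"):
  for n in ("roller","keeper_tip"): print(c,n,[(np.round(L(r["at"]),1),round(r["score"],2)) for r in tip_of(c,n)])
E
```

```text
16.39 [-104.8   -5.3   61.3] [ 0.5 -0.6 -0.2] 0.0
-0.15 16.96 [-76.4  -0.   60.9] [-0.5  0.2  0.1] 0.001
0.1 17.31 [-63.2  -6.7  61.1] [-0.1 -0.6 -0.9] 0.0
0.35 17.63 [-50.9  -9.7  61.1] [ 0.7  0.6 -0.3] 0.0
0.6 17.98 [-37.1  -9.3  61.1] [-0.1 -0.6 -0.3] 0.001
0.85 18.34 [-22.9  -4.5  61.1] [-0.7  0.6  0.4] 0.001
1.1 18.72 [-10.2   5.   61.1] [ 0.1 -0.2 -0.7] 0.0
1.3 19.31 [-2.4 15.1 61.1] [ 0.6 -0.2  0.1] 0.0
1.42 19.73 [ 1.2 22.5 61. ] [-0.1  0.6  0.3] 0.0
1.5 20.07 [ 3.  27.6 61. ] [ 0.7 -0.   0.2] 0.0
1.54 20.32 [ 3.7 30.2 61. ] [-0.2 -0.3  0.9] 0.0
top roller [(array([-170. ,  305.4,   28.6]), 0.77), (array([  85.9, -211.1,   29.3]), 0.75), (array([-79.3, 207.1,  29.1]), 0.56)]
top keeper_tip []
side roller [(array([-77.5, 207. ,  30. ]), 0.65), (array([-0.3, 81.5, 64.2]), 0.54), (array([  89. , -211.2,   30.1]), 0.54), (array([-170.2,  301.1,   28.9]), 0.5), (array([ 3.3, -0.2, -0.6]), 0.43)]
side keeper_tip [(array([31.7, 43. , 67.3]), 0.42)]
```

View pics/side_e.png

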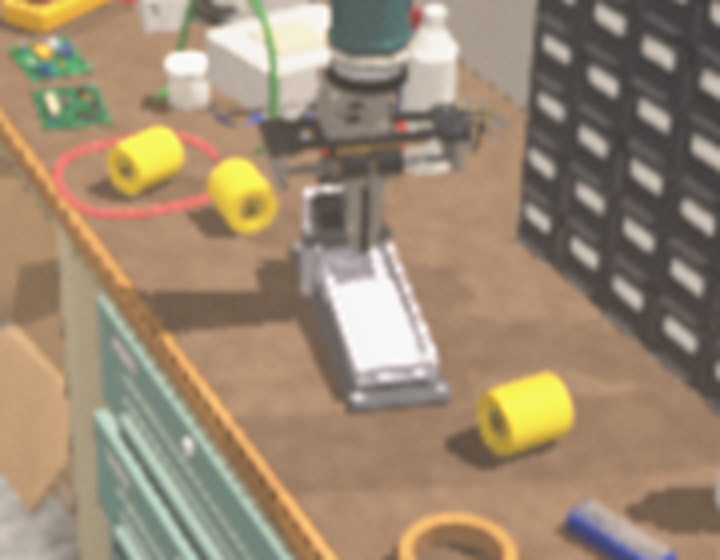

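Keeper appears swung, with its tip near (32, 43). Backing off, then lifting clear to verify.

```bash
python3 - <<'E'
from h import *
env.movel(W(3,-30,62),rate=.08)
env.movel(W(0,-60,160),rate=.15)
env.movel(W(-130,-170,200),rate=.2); env.pause(.3); st()
shot("f")
for c in ("top","side"):
  for n in ("roller","keeper_tip","pot","tape","keys"): print(c,n,[(np.round(L(r["at"]) if n in("roller","keeper_tip") else r["at"],3),round(r["score"],2)) for r in tip_of(c,n)])
E
```

```text
23.68 [-129.7 -169.7  199.8] [0.5 0.3 0.8] 0.001
top roller [(array([-170.339,  304.097,   27.2  ]), 0.85), (array([ 0.388, 84.99 , 63.   ]), 0.83), (array([  88.874, -210.061,   29.4  ]), 0.79), (array([-78.539, 206.427,  28.7  ]), 0.66), (array([1.062, 0.687, 2.3  ]), 0.45)]
top keeper_tip [(array([38.747, 40.768, 64.7  ]), 0.51)]
top pot [(array([ 0.565,  0.362, -0.001]), 0.66)]
top tape [(array([ 0.426, -0.503,  0.004]), 0.92)]
top keys [(array([ 0.556, -0.524,  0.002]), 0.8)]
side roller [(array([  85.55, -213.19,   33.9 ]), 0.92), (array([-170.348,  302.132,   30.6  ]), 0.66), (array([-1.761, 83.713, 66.3  ]), 0.64), (array([-77.896, 207.936,  27.8  ]), 0.58), (array([-95.486, 499.583,  -2.3  ]), 0.49)]
side keeper_tip [(array([32.15, 43.92, 67.3 ]), 0.56)]
side pot [(array([ 0.553, -0.066,  0.065]), 0.72), (array([ 0.564,  0.357, -0.002]), 0.56)]
side tape [(array([ 0.428, -0.5  , -0.   ]), 0.73)]
side keys [(array([ 0.56 , -0.533,  0.003]), 0.66)]
```

View pics/top_f.png

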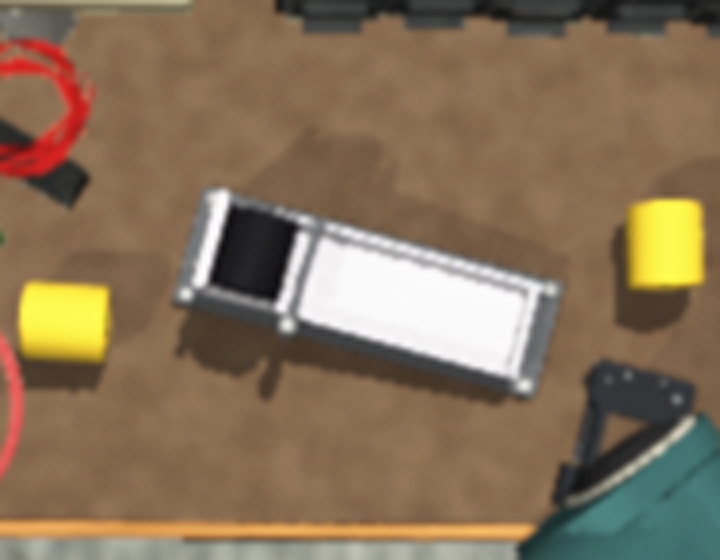

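View pics/side_f.png

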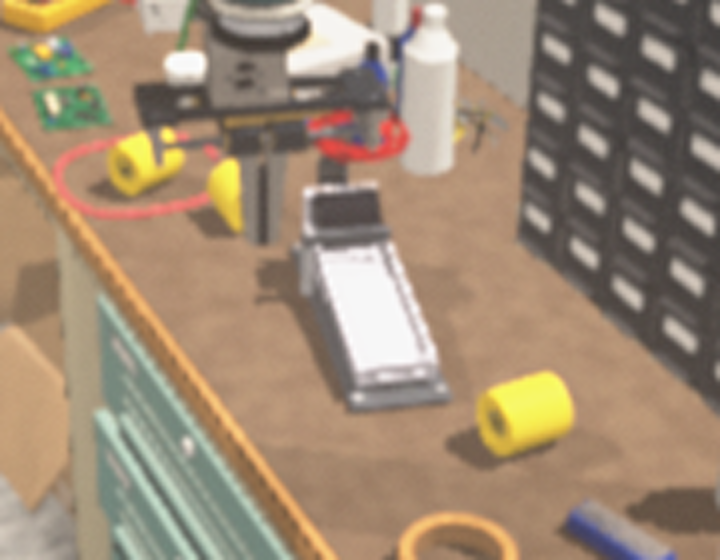

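```bash
python3 - <<'E'
from h import *
workorder.finish_job(); st()
E
```

```text
the job is handed in; nothing more can be done
the job is handed in; nothing more can be done
```

The black roller is parked in the dip against the end stop and the keeper arm lies across the gutter behind it. I handed the job in at about t = 24 s. The verdict isn't reported, so this rests on my own last checks.

**How it was done:** I pushed the roller up the slope and over the crest with the shut fingertips. It then rolled into the dip by itself. Next I swung the keeper round from about -0.25 rad with the side of the fingers, backed off and lifted clear. Nothing was gripped or lifted.

**Last checks, with the robot well clear:**
- **Roller:** the two cameras put its centre at y = 84 to 85 mm and z = 63 to 66 mm, within 2 mm of mid-width. All of that is inside the limits.
- **Keeper:** I commanded it to about 1.54 rad, and in the top picture it looks nearly square, at about 1.53 rad. The keeper-tip network was less precise, giving (39, 41) mm and (32, 44) mm against the ideal (34, 46) mm. The lower reading still works out at about 1.51 rad, above the 1.35 rad needed.
- **Pot, tape and hex keys:** the last positions match the first ones within measuring error. The first picture had two clearly wrong matches from the top camera (tape and keys), so I compared those with the side camera's readings.
- **Forces:** readings at the end of each move showed no more than about 1.5 N at the wrist.

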